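# Turn the glass spatula over with the bench clip

### The job

The mixing spatula has been left standing on its glass blade in the white leaning rest. Turn it end for end: press its blue band fully home into the bench's orange spring clip so that it lies level there and let go of it, then take hold of it again and stand it blade up, leaning back fully home in the blue leaning rest. Never let it drop, never squeeze or strike the glass blade, and leave everything else on the bench where it is.

Things in the scene. Friction and masses are not known exactly. Their poses are not given: they have to be found in the camera images.
- spatula: rigid mixing spatula, 90 to 145 g, 180 mm long: flat-sided aluminium handle 16 x 16 mm (42 to 180 mm along it), green glass blade 42 mm long, 16 mm wide (y), 4 mm thick (x). Origin in the middle of the blade's end; z runs to the butt (black cap), x and y square to the handle's sides; balance point 105 mm from the blade's end. It starts in the white rest, leaning 20 degrees, butt up
- spatula_band (a point): middle of the blue band (24 mm long) round the spatula's handle, on its axis, 108 mm from the blade's end and 72 mm from the butt
- spatula_butt (a point): middle of the butt (black) end face of the spatula
- wash_rest: white leaning rest, fixed, holds the spatula at the start. Origin under its base, z up, open front (-x) facing away from the robot. A handle in it leans 20 degrees from vertical, upper end towards the rest's +x. Base 110 x 64 x 9 mm, x from -40 to 70 mm. A steel spine 12 mm wide, 6 mm thick stands behind the handle (+x side) up to 130 mm along it from the foot plate
- wash_rest_foot (a point): on the white rest's foot plate (square to the lean), where the handle's axis meets it, 22 mm above the bench; the axis rises from here along (sin 20, 0, cos 20 degrees) of the rest. Two cheeks 24 mm apart guide the handle's sides up to 50 mm from the plate, flaring to 64 mm; a lip 18 mm in front of the axis stands 8 mm above the plate; open in front above it
- dry_rest: blue leaning rest, fixed, of the same shape and frame as the white one, empty at the start; the spatula must end in it, butt down
- dry_rest_foot (a point): the point on the blue rest's foot plate where the leaning handle's axis meets it, as for the white rest: the butt's end face belongs here
- clip: spring clip, fixed, on a grey base 90 (x) x 70 (y) x 12 mm. Origin under the base, z up. A column 20 (x) x 30 (y) mm carries two orange sprung jaws, 22 mm long, open above, that hold a 16 mm handle level along the clip's x, either way round. Pressing the handle straight down parts them sideways (y): 5 to 10 N to press in, 8 to 16 N to pull straight out
- clip_seat (a point): middle of the clip's seat, 90 mm above the bench: the axis of a handle pressed home on the column passes through it along the clip's x. The jaws' flare is 27 mm wide at its top, 23 mm above this point, and narrows to 11 mm at 12 mm above it
- jaw_model: bystander, loose: plaster jaw model with white teeth, 80 mm across, 42 mm high; origin under its middle
- liquid_bottle: bystander, loose: white bottle with red cap, 32 mm across, 85 mm high; origin under its middle
- powder_jar: bystander, loose: amber jar with black lid, 52 mm across, 50 mm high; origin under its middle
- crown_case: bystander, loose: white divided case, 90 x 120 x 24 mm; origin under its middle
- marker_pen: bystander, loose: blue lying brush-pen, 8 mm thick, 165 mm long along its x; origin under its middle
- shade_dish: bystander, loose: white ceramic dish, 60 mm across, 10 mm high; origin under its middle
- die_block: bystander, loose: yellow block 70 x 50 x 20 mm with two steel pins to 40 mm height; origin under its middle

How it is judged:
On the way:
1. the spatula's blue band is fully home in the spring clip, level and along it, and the fingers have let go (distance between spatula_band and clip_seat below 0.015 m and z of spatula_band in the frame of clip below 0.095 m and angle between the z axis of spatula and the x axis of clip, either way round below 0.15 rad and contact force between the fingers and spatula below 0.05 N), for 0.2 s.
At the end, for the whole second after the job is handed in: the spatula stands still and released in the blue rest, blade up: middle of its butt within 12 mm of the foot point, leaning on the spine (blade's end in the rest's frame: x 45 to 80 mm, y within 20 mm, z above 175 mm); nothing else disturbed (distance between spatula_butt and dry_rest_foot below 0.012 m and z of spatula in the frame of dry_rest above 0.175 m and x of spatula in the frame of dry_rest between 0.045 and 0.08 m and y of spatula in the frame of dry_rest between -0.02 and 0.02 m and linear speed of spatula below 0.02 m/s and contact force between the fingers and spatula below 0.05 N); the robot touches nothing.
It fails at once if the spatula is dropped or thrown (moves faster than 0.6 m/s with no finger on it) (linear speed of spatula above 0.6 m/s and contact force between the fingers and spatula below 0.01 N).
It fails at once if the glass blade is struck or pressed with more than 15 N (contact force between spatula_c0 and anything else above 15 N).
It fails at once if a bystander (jaw model, bottle, jar, case, pen, dish or die block) is moved more than 20 mm (distance of any of jaw_model, liquid_bottle, powder_jar, crown_case, marker_pen, shade_dish, die_block from where it was at the start of the episode above 0.02 m).
It also fails if it takes over 58 s, if anything falls off the work surface, if the arm or the gripper's body presses on something with over 40 N, if the wrist force passes 120 N, or if a joint passes its speed limit or range.

### The arm

A 7-joint arm with a two-finger parallel gripper is mounted at the origin on the work surface. World frame = base frame: x ahead of the robot, y to its left, z up, the work surface at z = 0. Lengths are in m, angles in rad, forces in N, time in s.
With the tool pointing down it reaches from about 0.4 to 0.85 m from the base axis. Payload 10.4 kg.
Tool frame: the origin (TCP) lies midway between the tips of the shut fingers; the grasp point (between the pads) lies arm.grasp_offset behind it (arm.grasp_offset is the distance from the TCP to the grasp point, in m); z points along the fingers, y is the line along which they close (so a half turn about z gives the same grasp; the last joint's range is limited). The gripper opens to 85 mm and grips with 20 to 120 N. Pads are 22 mm wide; open, the fingers measure 114 mm over their backs; the gripper's body (76 mm by 85 mm) begins 54 mm behind the grasp point. The pads swing forward as they close: fully open they stand 13 mm farther back than shut.
Start: joints at [1.311, 0.332, -0.065, 1.46, 0.022, 1.35, -0.088], TCP at [0.147, -0.608, 0.231] pointing down, gripper open.
Joint ranges: [-2.6, 2.6], [-0.5, 2.12], [-1.47, 1.34], [0.16, 2.42], [-1.27, 4.41], [0.06, 2.06], [-2.6, 2.6]. Speed limits (rad/s): [2.22, 2.22, 2.79, 2.79, 3.14, 3.14, 3.14].

### API

Orientations are given as a unit quaternion [w, x, y, z].
In Python, from bench import arm, read_camera, camera_model gives the robot as it stands (arm), with the cameras as plain functions. Calls block until the motion is done:
- arm.reach(position, orientation): joint-space move of the TCP to a pose.
- arm.servo_line(position, rotation=None, speed=0.15, force_limit=None): straight line of the TCP; rotation=None keeps the orientation; speed is the mean speed in m/s. With force_limit (N) it stops when the force on the tool has changed by that much, and returns True; else False.
- arm.goto_joints(angles): joint-space move.
- arm.command_gripper(opening): opening from 0.0 (shut) to 1.0 (fully open); the grip force is fixed at half the most; returns when the fingers have stopped.
- arm.sleep(seconds).
- arm.inverse_kinematics(position, orientation): joint angles nearest the present ones, or None.
- read_camera(name): name is "side" or "top" or "wrist"; returns the picture (420x560x3 uint8, blue, green, red); there is no depth.
- camera_model(name): a dict with "camera_matrix" (3x3 intrinsics, pixels), "rvec" (rotation vector, rad) and "tvec" (3), from world to camera coordinates, as OpenCV has them. Camera axes: x right, y down, z forward; pixel columns grow to the right and rows downward; lengths in m; the calibration is good to about 2 mm. The wrist camera is an equidistant fisheye: a pixel r from the principal point sees the ray r / f radians off the axis. A picture is of the moment at which its call begins: read the wrist's pose just before it. camera_model takes no time and is no camera call; for the wrist camera it gives the pose at the moment of the call.
A pose or a line that the arm cannot do raises arm.Unreachable and nothing moves.
- arm.finish_job(): hands the job in; it is judged then, once.
Readings, each from a call of its own:
- arm.read_clock(): time.
- arm.read_qpos(): joint angles.
- arm.read_joint_vel(): joint speeds.
- arm.read_joint_efforts(): joint torques, N m.
- arm.read_eef_pos(): TCP position.
- arm.read_eef_rot(): TCP orientation.
- arm.read_ft_force(): force on the tool from outside, world axes, zero at the start.
- arm.read_wrist_torque(): the same for the moment, N m.
- arm.read_finger_gap(): opening from 0.0 (shut) to 1.0 (fully open).
- arm.read_gripper_force(): force on a finger pad.
Only numpy, scipy, OpenCV 4.12 (cv2) and the standard library are available. Lean on these libraries where they do the work, as an engineer would, in place of code of your own. Each camera call takes 0.05 s, during which the arm holds its last target. There are 200 camera calls.

## Working session

There is one attempt and no reset: what is moved stays moved. The work goes in short steps, each a Python script; the robot and the scene stay as the last script left them, time stands still between calls to the robot, and variables do not carry over. Pictures are saved under pics/ and viewed, at most 10 in all, crops included, and the job is handed in when it is done.

```bash
mkdir -p pics; ls
python3 - <<'E'
from bench import arm, read_camera, camera_model
import cv2,numpy as np
for n in("top","side"):
    cv2.imwrite(f"pics/{n}0.png",read_camera(n)); m=camera_model(n)
    R=cv2.Rodrigues(np.array(m["rvec"],float))[0]; print(n,np.round(m["camera_matrix"],1).tolist(),np.round(R,3).tolist(),(-R.T@np.ravel(m["tvec"])).round(3))
print(arm.grasp_offset,arm.read_clock(),arm.read_eef_pos(),arm.read_eef_rot(),arm.read_finger_gap())
E
```

```text
bench.py
pics
top [[515.3, 0.0, 277.5], [0.0, 515.3, 212.8], [0.0, 0.0, 1.0]] [[-0.112, -0.994, -0.002], [-0.973, 0.11, -0.205], [0.204, -0.021, -0.979]] [ 0.336 -0.023  1.237]
side [[412.1, 0.0, 286.4], [0.0, 412.1, 210.8], [0.0, 0.0, 1.0]] [[-0.819, -0.573, 0.009], [-0.303, 0.419, -0.856], [0.487, -0.704, -0.517]] [0.083 0.632 0.615]
0.0187 0.1 [ 0.14651765 -0.60724387  0.23061426] [-6.13516751e-04  9.92999760e-01  1.18114731e-01 -1.04013185e-04] 1.0021476316495443
```

View pics/top0.png

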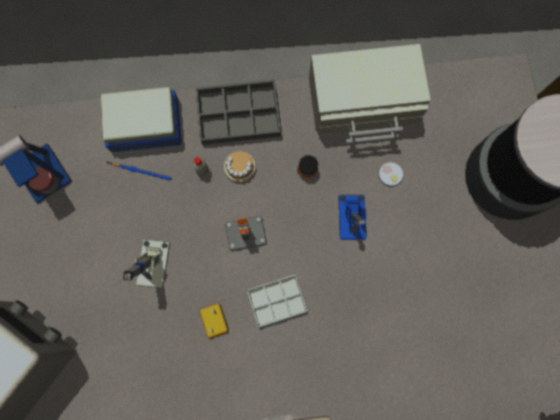

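View pics/side0.png

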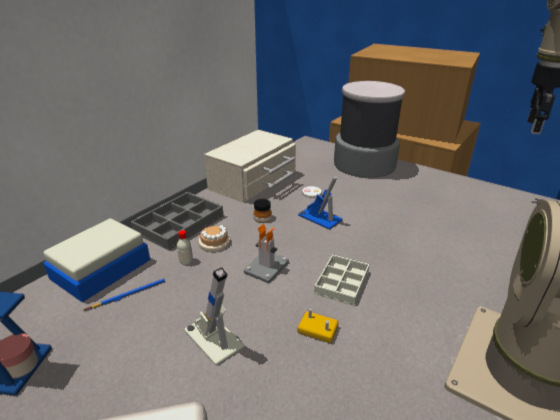

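Run:
```python
import cv2,numpy as np
t=cv2.imread("pics/top0.png")
c=[cv2.resize(t[y-45:y+45,x-45:x+45],(400,400),interpolation=cv2.INTER_CUBIC) for x,y in((150,263),(352,217))]
c2=cv2.resize(t[233-34:233+34,246-45:246+45],(400,302),interpolation=cv2.INTER_CUBIC)
cv2.imwrite("pics/crop.png",cv2.convertScaleAbs(np.hstack(c),alpha=1.6))
h=cv2.cvtColor(t,cv2.COLOR_BGR2HSV)
for n,(x,y) in dict(blue=(358,205),blue2=(345,234),clip=(232,243),clip2=(262,240),white=(155,280),orange=(243,222),ground=(300,240)).items(): print(n,h[y,x],t[y,x])
```

```text
blue [110 197 110] [110  53  25]
blue2 [110 204 161] [161  77  32]
clip [ 45  13 121] [115 121 118]
clip2 [ 38  14 145] [137 145 143]
white [34 36 98] [84 98 96]
orange [ 10 196 113] [ 26  55 113]
ground [ 18  27 112] [100 107 112]
```

View pics/crop.png

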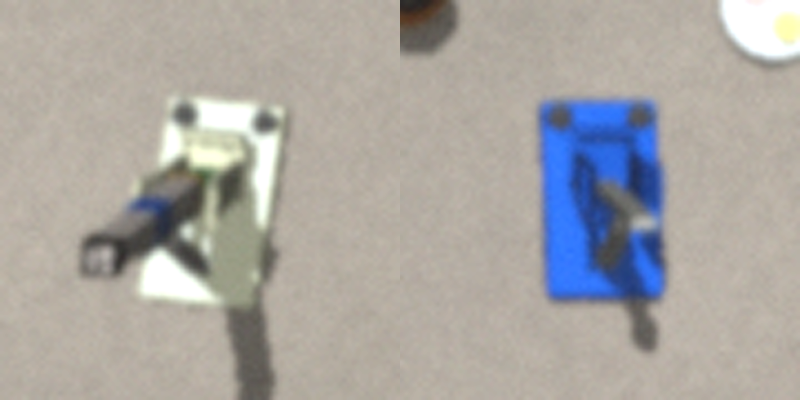

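```bash
cat > h.py <<'E'
import cv2,numpy as np
from bench import arm, read_camera, camera_model
def rays(name,px,m=None):
    m=m or camera_model(name); K=np.array(m["camera_matrix"],float); R=cv2.Rodrigues(np.array(m["rvec"],float))[0]
    c=-R.T@np.ravel(m["tvec"]); p=np.atleast_2d(px).astype(float)
    q=np.c_[(p[:,0]-K[0,2])/K[0,0],(p[:,1]-K[1,2])/K[1,1]]
    if name=="wrist":
        th=np.linalg.norm(q,axis=1,keepdims=True); d=np.c_[q/np.maximum(th,1e-9)*np.sin(th),np.cos(th)]
    else: d=np.c_[q,np.ones(len(q))]
    d=d@R; return c,d/np.linalg.norm(d,axis=1,keepdims=True)
def plane(name,px,z,m=None):
    c,d=rays(name,px,m); return c+d*((z-c[2])/d[:,2])[:,None]
def tri(rs):  # [(c,d),...]
    A=[np.eye(3)-np.outer(d,d) for c,d in rs]; return np.linalg.solve(sum(A),sum(a@c for a,(c,d) in zip(A,rs)))
def mask(im,lo,hi,roi):
    x0,y0,x1,y1=roi; o=np.zeros(im.shape[:2],np.uint8)
    o[y0:y1,x0:x1]=cv2.inRange(cv2.cvtColor(im,cv2.COLOR_BGR2HSV),lo,hi)[y0:y1,x0:x1]; return o
def cen(m): y,x=np.nonzero(m); return np.array([x.mean()+0,y.mean()]),len(x)
from scipy.spatial.transform import Rotation as Ro
def quat(t,y):  # tool z along t, closing line along y
    t=t/np.linalg.norm(t); y=y-t*(y@t); y=y/np.linalg.norm(y)
    q=Ro.from_matrix(np.c_[np.cross(y,t),y,t]).as_quat(); return q[[3,0,1,2]]
def pose(g,t): t=t/np.linalg.norm(t); return g+t*arm.grasp_offset  # TCP for grasp point g
E
python3 - <<'E'
from h import *
np.set_printoptions(precision=4,suppress=True)
def rest(c,n):
    P=plane("top",c,.009)[:,:2]; f=(P[0]+P[1])/2; b=(P[2]+P[3])/2; ax=(b-f)/np.linalg.norm(b-f)
    print(n,"len",np.linalg.norm(b-f),"wid",np.linalg.norm(P[0]-P[1]),np.linalg.norm(P[2]-P[3]),"ax",ax,"org",(f+b)/2-ax*.015,"foot?")
s=90/400
rest(np.array([[168,98],[287,107],[258,305],[138,297]])*s+[104.6,217.6],"white")
rest(np.array([[140,102],[255,102],[262,298],[148,298]])*s+[306.6,171.6],"blue")
t=cv2.imread("pics/top0.png"); sd=cv2.imread("pics/side0.png")
mb=mask(t,(100,120,40),(125,255,255),(320,180,380,250)); r=cv2.boxPoints(cv2.minAreaRect(cv2.findNonZero(mb))); print(r)
i=np.argsort(r[:,1]); r=r[i]; r=np.array(sorted(r[:2].tolist())+sorted(r[2:].tolist())[::-1]); rest(r,"bluemask")
def both(lo,hi,rt,rs):
    a,n=cen(mask(t,lo,hi,rt)); b,k=cen(mask(sd,lo,hi,rs)); c1,d1=rays("top",a); c2,d2=rays("side",b); p=tri([(c1,d1[0]),(c2,d2[0])])
    print(a,n,b,k,p,"gap",np.linalg.norm(np.cross(p-c1,d1[0])))
    return p
print("band");both((105,100,20),(130,255,255),(115,245,165,285),(200,280,225,315))
print("jaws");both((3,130,40),(18,255,255),(230,205,260,240),(250,215,280,250))
cl=plane("top",[(246,233)],.012); print("clip base",cl)
cv2.imwrite("pics/c2.png",np.hstack([cv2.resize(t[199:267,201:291],(400,302),interpolation=3),cv2.resize(sd[215:287,235:325],(378,302),interpolation=3)]))
E
```

```text
white len 0.10729564577755858 wid 0.06495778923986585 0.06428252127224479 ax [-0.9779  0.2089] org [0.5191 0.2576] foot?
blue len 0.10936554832466196 wid 0.0634458728784987 0.06177794238668756 ax [-0.9946  0.104 ] org [ 0.5778 -0.2297] foot?
[[339. 195.]
 [365. 195.]
 [365. 238.]
 [339. 238.]]
bluemask len 0.10668775290809075 wid 0.06374016404453063 0.06263762946269702 ax [-0.99    0.1412] org [ 0.578  -0.2306] foot?
band
[139.2941 263.9412] 17 [211.3393 298.9821] 56 [0.4918 0.2664 0.1114] gap 0.0008333228295415363
jaws
[242.6471 224.8588] 85 [264.169  231.2629] 213 [0.5552 0.0338 0.1008] gap 0.0010770140065516818
clip base [[0.5506 0.0315 0.012 ]]
```

View pics/c2.png

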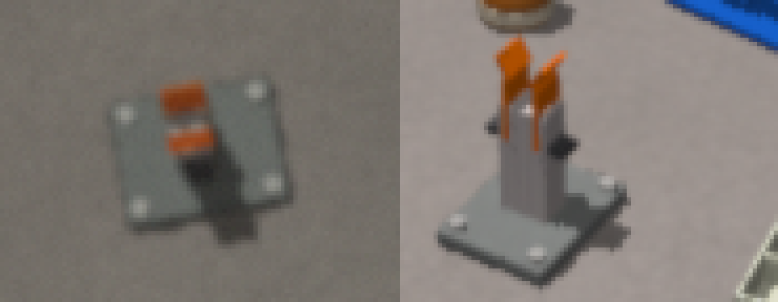

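Run:
```python
from h import *
import json
np.set_printoptions(precision=4,suppress=True)
s=90/400
b=np.array([(125,115),(256,90),(273,184),(139,207)])*s+[200.6,198.6]
P=plane("top",b,.014); ax=(P[1]+P[2]-P[0]-P[3])[:2]; ax/=np.linalg.norm(ax); print("clip bolts",P.mean(0),ax)
J=plane("top",np.array([(183,97),(190,140)])*s+[200.6,198.6],.110);print("jaws",J, J.mean(0))
dn=np.array([0,0,-1.])
ms={}
for n,p,y in (("dry",[.50,-.22,.33],[.1,1,0]),("clip",[.50,.03,.33],[.1,1,0]),("white",[.42,.25,.36],[.2,1,0])):
    arm.reach(p,quat(dn,np.array(y,float)))
    ms[n]={k:np.array(v).tolist() for k,v in camera_model("wrist").items()}
    cv2.imwrite(f"pics/w_{n}.png",read_camera("wrist")); print(n,arm.read_clock(),arm.read_qpos())
json.dump(ms,open("ms.json","w"))
ims=[cv2.imread(f"pics/w_{n}.png") for n in ms]
cv2.imwrite("pics/w_all.png",np.vstack([np.hstack([cv2.resize(i,(400,300)) for i in ims[:2]]),np.hstack([cv2.resize(ims[2],(400,300)),np.zeros((300,400,3),np.uint8)])]))
```

```text
clip bolts [0.5527 0.0331 0.014 ] [ 0.0697 -0.9976]
jaws [[0.5627 0.0337 0.11  ]
 [0.5406 0.0323 0.11  ]] [0.5517 0.033  0.11  ]
dry 2.075 [ 0.9087  0.1786 -0.6594  1.479   0.1092  1.5217  1.7204]
clip 3.1083 [ 0.6847  0.0853 -0.8721  1.5788  0.0655  1.5084  1.2781]
white 4.0917 [ 0.468   0.0764 -1.132   1.5406  0.0691  1.5691  0.707 ]
```

View pics/w_all.png

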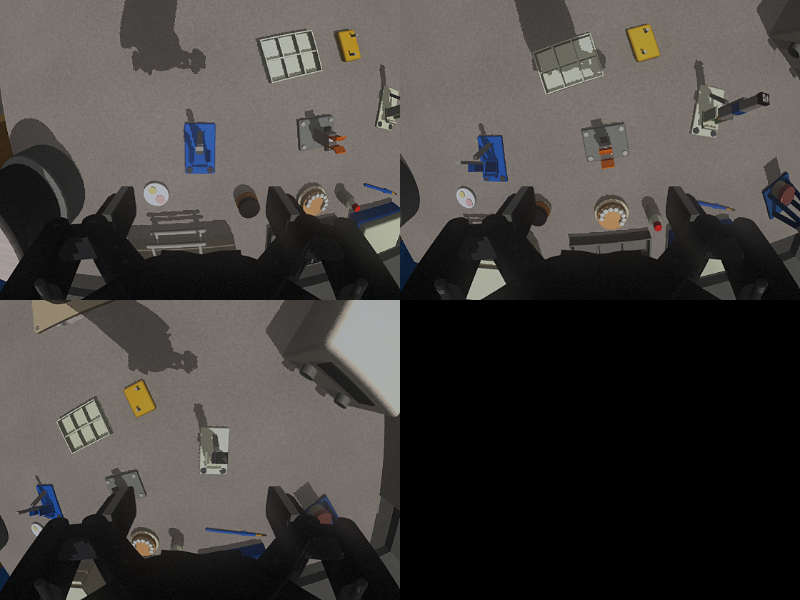

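Run:
```python
import cv2,numpy as np
o=[]
for n,(x,y) in dict(dry=(280,207),clip=(287,205),white=(298,205)).items():
    t=cv2.imread(f"pics/w_{n}.png"); o.append(cv2.convertScaleAbs(cv2.resize(t[y-45:y+45,x-30:x+30],(266,400),interpolation=cv2.INTER_CUBIC),alpha=1.5))
cv2.imwrite("pics/w_c.png",np.hstack(o))
```

```text
(no output)
```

View pics/w_c.png

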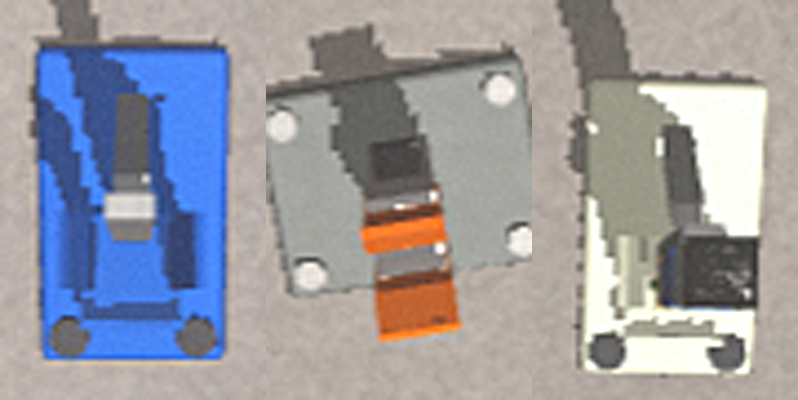

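Run:
```python
from h import *
import json
np.set_printoptions(precision=4,suppress=True)
ms=json.load(open("ms.json")); S=np.array([60/266,90/400])
def pl(n,c,o,z): return plane("wrist",np.array(c)*S+np.array(o)-.4,z,ms[n])[:,:2]
for n,c,o in (("dry",[(42,357),(223,357),(229,46),(37,46)],(250,162)),("white",[(48,370),(218,375),(235,84),(58,80)],(268,160))):
    P=pl(n,c,o,.009); f=(P[0]+P[1])/2; b=(P[2]+P[3])/2; ax=(b-f)/np.linalg.norm(b-f)
    print(n,np.linalg.norm(b-f),np.linalg.norm(P[0]-P[1]),np.linalg.norm(P[2]-P[3]),"ax",ax,"perp",(P[0]-P[1])/np.linalg.norm(P[0]-P[1]),(P[2]-P[3])/np.linalg.norm(P[2]-P[3]),"org",(f+b)/2-ax*.015)
P=pl("clip",[(15,126),(233,89),(256,239),(44,273)],(257,160),.014)
a=(P[1]+P[2]-P[0]-P[3]); b=(P[0]+P[1]-P[2]-P[3]); print("clip",P.mean(0),a/np.linalg.norm(a),b/np.linalg.norm(b),np.linalg.norm(a)/2,np.linalg.norm(b)/2)
J=pl("clip",[((403-266),237),((419-266),325)],(257,160),.108);print("jaws",J.mean(0))
im=cv2.imread("pics/w_white.png"); # cap centre from wrist
print("cap ray at z=.191",pl("white",[(723-532+0,272)],(268,160),.022+.18*.94+.003))
```

```text
dry 0.10855535800637489 0.0627675742144964 0.06254896528382463 ax [-0.9945  0.1044] perp [-0.1012 -0.9949] [0.1019 0.9948] org [ 0.5765 -0.2309]
white 0.10878733224155523 0.06311017672757628 0.06187900247042727 ax [-0.9741  0.2263] perp [-0.2329 -0.9725] [0.2168 0.9762] org [0.5175 0.2576]
clip [0.5512 0.0324] [-0.0674  0.9977] [-0.9974 -0.0715] 0.07188864584594445 0.051340532103665626
jaws [0.5532 0.0326]
cap ray at z=.191 [[0.4571 0.2712]]
```

```bash
cat >> h.py <<'E'
Z=np.array([0,0,1.]); v=lambda x,y,z=0:np.array([x,y,z],float)
def un(a): return a/np.linalg.norm(a)
WX=un(v(-.975,.222)); DX=un(v(-.9945,.104)); CX=un(v(.069,-.9976))
WF=v(.5178,.2576,.022); DF=v(.577,-.2305,.022); CS=v(.552,.0328,.090)
rad=np.radians; lean=lambda X:np.sin(rad(20))*X+np.cos(rad(20))*Z
def rest_pose(F,X,s,a,flip=1,dx=0,du=0):  # s along axis from foot, a = tool-back angle from X (deg); dx: out to the front, du: up along axis
    g=F+lean(X)*(s+du)-X*dx; t=-(np.cos(rad(a))*X+np.sin(rad(a))*Z)
    return pose(g,t),quat(t,flip*np.cross(Z,X))
def clip_pose(E,s,phi,flip=1,up=0): # E: horizontal direction from seat to the grasp, s distance
    t=-(np.cos(rad(phi))*E+np.sin(rad(phi))*Z)
    return pose(CS+E*s+Z*up,t),quat(t,flip*np.cross(Z,E))
E
python3 - <<'E'
from h import *
np.set_printoptions(precision=2,suppress=True,linewidth=150)
ik=lambda p:arm.inverse_kinematics(*p)
for nm,F,X,s in(("white",WF,WX,.142),("dry",DF,DX,.110)):
  for a in (0,10,20,30,40,100,110,115,120,125,130,140):
    print(nm,a,*[ik(rest_pose(F,X,s,a,f)) for f in(1,-1)])
for sg in(1,-1):
  for phi in(40,50,60,70):
    print("clip",sg,phi,*[ik(clip_pose(sg*CX,.035,phi,f)) for f in(1,-1)])
E
```

```text
white 0 [-0.45  0.81 -0.83  2.26  2.    2.02  2.01] [-0.61  0.71 -0.66  2.27  1.89  1.9  -1.2 ]
white 10 [-0.27  0.73 -1.02  2.28  1.93  1.87  2.12] [-0.43  0.62 -0.86  2.29  1.83  1.75 -1.08]
white 20 [-0.08  0.67 -1.22  2.28  1.83  1.72  2.25] [-0.22  0.53 -1.05  2.28  1.74  1.58 -0.94]
white 30 [ 0.11  0.64 -1.39  2.25  1.71  1.57  2.39] [-0.15  0.35 -1.05  2.25  1.54  1.3  -0.79]
white 40 [ 0.25  0.53 -1.46  2.2   1.51  1.36  2.55] [-0.62  0.12 -0.46  2.23  1.21  0.97 -0.55]
white 100 [-1.4   0.57  1.16  1.74 -0.61  1.38 -1.87] [ 0.3   0.55 -1.08  1.65  0.35  1.33  0.5 ]
white 110 [-1.27  0.71  1.16  1.63 -0.75  1.6  -1.76] [ 0.31  0.7  -1.12  1.54  0.33  1.47  0.51]
white 115 [-1.21  0.78  1.15  1.58 -0.8   1.71 -1.72] [ 0.31  0.77 -1.14  1.49  0.32  1.54  0.51]
white 120 [-1.15  0.85  1.15  1.53 -0.86  1.81 -1.69] [ 0.31  0.85 -1.17  1.44  0.32  1.61  0.5 ]
white 125 [-1.1   0.91  1.15  1.48 -0.9   1.91 -1.67] [ 0.31  0.92 -1.18  1.39  0.3   1.67  0.5 ]
white 130 [-1.05  0.97  1.15  1.43 -0.94  2.01 -1.64] [ 0.29  0.96 -1.16  1.34  0.27  1.73  0.51]
white 140 [-0.8   0.88  0.74
[... 984 characters left out ...]
.64 -2.12]
clip 1 50 [ 0.86  0.66 -0.75  1.69 -0.27  1.14  0.38] [-0.43  0.75  0.95  1.77 -1.14  1.58 -2.15]
clip 1 60 [ 0.83  0.58 -0.79  1.73 -0.13  1.08  0.24] [-0.63  0.79  1.16  1.81 -1.14  1.53 -2.18]
clip 1 70 [ 0.78  0.53 -0.83  1.75  0.04  1.04  0.07] [-0.75  0.7   1.16  1.83 -0.98  1.36 -2.3 ]
clip -1 40 [ 0.19  0.97 -1.13  1.66  1.31  1.96  2.01] [ 0.05  0.81 -0.89  1.67  1.15  1.79 -1.09]
clip -1 50 [ 0.28  0.87 -1.15  1.7   1.2   1.79  2.06] [ 0.15  0.73 -0.92  1.7   1.05  1.64 -1.02]
clip -1 60 [ 0.36  0.75 -1.12  1.73  1.05  1.58  2.16] [ 0.25  0.64 -0.94  1.73  0.94  1.48 -0.93]
clip -1 70 [ 0.46  0.67 -1.11  1.75  0.9   1.4   2.28] [ 0.36  0.58 -0.96  1.76  0.8   1.33 -0.81]
```

Run:
```python
from h import *
np.set_printoptions(precision=3,suppress=True,linewidth=150)
p,q=rest_pose(WF,WX,.146,130,-1); t=Ro.from_quat(np.r_[q[1:],q[0]]).as_matrix()[:,2]
arm.reach(p-t*.13,q); print(arm.read_clock())
print("hit",arm.servo_line(p,speed=.12,force_limit=8),arm.read_eef_pos()-p)
arm.command_gripper(0.0); print("gap",arm.read_finger_gap(),arm.read_gripper_force(),arm.read_ft_force())
u=lean(WX)
arm.servo_line(p+u*.06,speed=.1); arm.servo_line(p+u*.06+Z*.1,speed=.2)
pc,qc=clip_pose(-CX,.038,60,-1,.10); arm.reach(pc,qc)
print(arm.read_eef_pos()-pc,arm.read_clock(),arm.read_ft_force(),arm.read_qpos())
for n in("side","top"): cv2.imwrite(f"pics/{n}1.png",read_camera(n))
s=cv2.imread("pics/side1.png")[120:300,160:400];t=cv2.imread("pics/top1.png")[160:300,150:340]
cv2.imwrite("pics/m1.png",np.vstack([cv2.resize(s,(480,300),interpolation=3)[:, :], cv2.resize(t,(480,300),interpolation=3)]))
```

```text
5.2667
hit False [0.001 0.    0.001]
gap 0.17639398006611742 58.40485990047455 [0.368 0.182 0.691]
[-0.     0.    -0.001] 9.6667 [ 0.3    0.059 -1.942] [ 0.331  0.556 -1.068  1.651  0.875  1.623 -0.824]
```

View pics/m1.png

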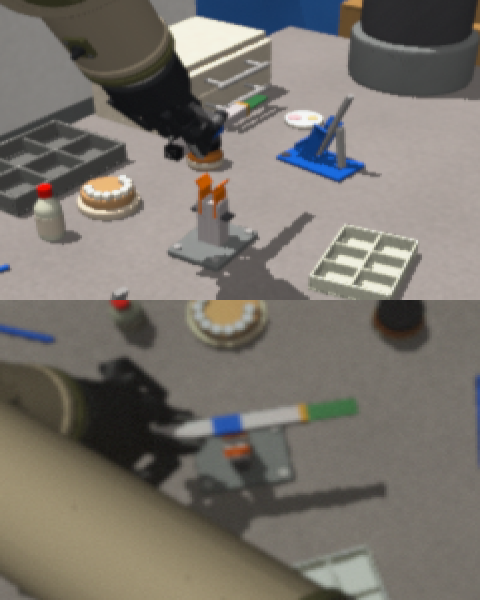

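```bash
cat > chk.py <<'E'
from h import *
np.set_printoptions(precision=4,suppress=True)
def chk(t,s,z,rt,rs):
    b,n=cen(mask(t,(100,120,50),(125,255,255),rt)); g,k=cen(mask(t,(45,90,30),(80,255,255),rt)); gs,ks=cen(mask(s,(45,90,30),(80,255,255),rs))
    B=plane("top",b,z+.008)[0]; G=plane("top",g,z+.002)[0]
    c1,d1=rays("top",g);c2,d2=rays("side",gs)
    print("n",n,k,ks,"band",B,"blade",G,"dir",un((G-B)[:2]),"blade tri",tri([(c1,d1[0]),(c2,d2[0])]))
E
python3 - <<'E'
from chk import *
chk(cv2.imread("pics/top1.png"),cv2.imread("pics/side1.png"),.19,(225,190,300,230),(255,170,310,210)); print(CS,CX)
E
```

```text
n 84 101 45 band [0.551  0.0335 0.198 ] blade [ 0.5577 -0.0534  0.192 ] dir [ 0.076  -0.9971] blade tri [ 0.5566 -0.0538  0.1925]
[0.552  0.0328 0.09  ] [ 0.069  -0.9976  0.    ]
```

Run:
```python
from chk import *
pc,qc=clip_pose(-CX,.038,60,-1,0.03); arm.servo_line(pc,speed=.1); print(arm.read_ft_force())
for up in (.015,.008,.003,0,-.002):
    pc,qc=clip_pose(-CX,.038,60,-1,up); h=arm.servo_line(pc,speed=.03,force_limit=30)
    print(up,h,arm.read_eef_pos()-pc,arm.read_ft_force(),arm.read_wrist_torque())
print(arm.read_clock())
for n in("side","top"): cv2.imwrite(f"pics/{n}2.png",read_camera(n))
chk(cv2.imread("pics/top2.png"),cv2.imread("pics/side2.png"),.09,(215,190,310,250),(240,170,330,260))
```

```text
[ 0.012  -0.4308 -0.8753]
0.015 False [-0.0002 -0.0001 -0.0004] [ 0.2851 -1.1361 -3.1523] [ 0.8666 -0.0018  0.0463]
0.008 False [-0.0002  0.     -0.0004] [ 0.7447 -0.4633 -2.9167] [ 0.9646 -0.0296  0.1066]
0.003 False [-0.0003 -0.     -0.0006] [ 0.7749 -0.0654 -5.5271] [ 1.2487 -0.0518  0.0876]
0 False [ 0.0001  0.     -0.0001] [ 1.479  -0.8555 -2.4686] [ 0.9147 -0.0463  0.1782]
-0.002 False [0.0003 0.0002 0.0008] [-1.1289  1.1303  4.8936] [-0.0527  0.1505 -0.1006]
12.4667
n 31 83 40 band [0.5532 0.0326 0.098 ] blade [ 0.5577 -0.0529  0.092 ] dir [ 0.0527 -0.9986] blade tri [ 0.5569 -0.0532  0.0924]
```

Run:
```python
from chk import *
arm.command_gripper(1.0); arm.sleep(.3)
p=arm.read_eef_pos(); q=arm.read_eef_rot(); t=Ro.from_quat(np.r_[q[1:],q[0]]).as_matrix()[:,2]
arm.servo_line(p-t*.10,speed=.15); print(arm.read_ft_force())
p2,q2=clip_pose(CX,.038,60,1,0); t2=Ro.from_quat(np.r_[q2[1:],q2[0]]).as_matrix()[:,2]
arm.reach(v(*(CS+Z*.2)),quat(-Z,CX*0+np.cross(Z,CX))); 
for n in("side","top","wrist"): cv2.imwrite(f"pics/{n}3.png",read_camera(n))
print(arm.read_clock())
arm.reach(p2-t2*.11,q2); print(arm.read_clock(),arm.read_qpos())
for n in("side","top"): cv2.imwrite(f"pics/{n}4.png",read_camera(n))
for i in "34":
    try: chk(cv2.imread(f"pics/top{i}.png"),cv2.imread(f"pics/side{i}.png"),.09,(215,190,310,250),(240,170,330,260))
    except Exception as e: print(e)
s=cv2.imread("pics/side4.png")[120:300,160:400];t=cv2.imread("pics/side3.png")[120:300,160:400]
cv2.imwrite("pics/m4.png",np.vstack([cv2.resize(s,(400,300),interpolation=3), cv2.resize(t,(400,300),interpolation=3)]))
```

```text
[-0.6241 -0.1068 -0.7952]
15.4083
16.075 [ 1.1702  0.7512 -1.2651  1.5836  0.1902  1.3283  0.0121]
n 0 0 38 band [nan nan nan] blade [nan nan nan] dir [nan nan] blade tri [nan nan nan]
n 32 85 38 band [0.553  0.0329 0.098 ] blade [ 0.5575 -0.053   0.092 ] dir [ 0.0526 -0.9986] blade tri [ 0.5568 -0.0534  0.0923]h.py:18: RuntimeWarning: Mean of empty slice.
  def cen(m): y,x=np.nonzero(m); return np.array([x.mean()+0,y.mean()]),len(x)
  ret = ret.dtype.type(ret / rcount)
```

View pics/m4.png

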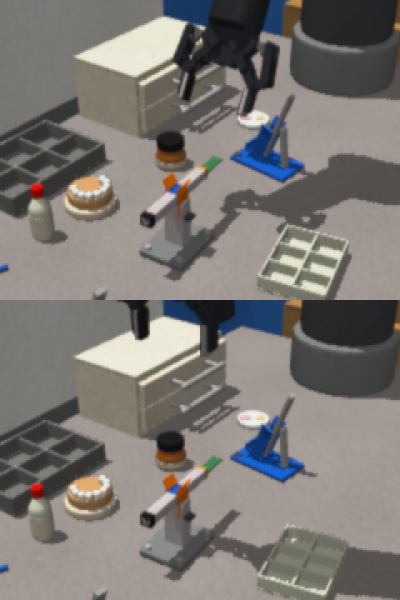

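Run:
```python
from chk import *
p2,q2=clip_pose(CX,.038,60,1,0)
print(arm.servo_line(p2,speed=.1,force_limit=8),arm.read_eef_pos()-p2)
arm.command_gripper(0.0); print("gap",arm.read_finger_gap(),arm.read_gripper_force(),arm.read_ft_force())
for up in(.006,.012,.02,.03):
    arm.servo_line(p2+Z*up,speed=.03); print(up,arm.read_ft_force(),arm.read_wrist_torque())
arm.servo_line(p2+Z*.12,speed=.15); print(arm.read_clock(),arm.read_eef_pos()-p2,arm.read_qpos(),arm.read_finger_gap())
for n in("side","top"): cv2.imwrite(f"pics/{n}5.png",read_camera(n))
chk(cv2.imread("pics/top5.png"),cv2.imread("pics/side5.png"),.21,(200,170,330,250),(240,120,340,260))
for a in(120,125,130):
  for k in(dict(),dict(du=.06),dict(du=.12)): print(a,k,arm.inverse_kinematics(*rest_pose(DF,DX,.11,a,1,**k)))
s=cv2.imread("pics/side5.png")[90:270,160:400];t=cv2.imread("pics/top5.png")[160:300,150:340]
cv2.imwrite("pics/m5.png",np.vstack([cv2.resize(s,(400,300),interpolation=3), cv2.resize(t,(400,300),interpolation=3)]))
```

```text
False [ 0.0005 -0.0004  0.0005]
gap 0.17747743856422513 58.375523686409 [-0.5758 -0.7735  1.7792]
0.006 [-0.434  -0.779  -0.8468] [-0.8241 -0.1441 -0.0287]
0.012 [-0.4792 -0.0405  0.1792] [-0.5066 -0.0422 -0.0042]
0.02 [ 0.3046 -1.4308  3.8584] [-0.0694  0.0458 -0.0277]
0.03 [-0.0416  0.0183 -1.0918] [-0.6979 -0.0565  0.0191]
20.4167 [-0.0004 -0.0003  0.119 ] [ 1.1429  0.6963 -1.3126  1.6172  0.151   1.3042 -0.0625] 0.1724237749795173
n 89 0 0 band [0.5502 0.0331 0.218 ] blade [nan nan nan] dir [nan nan] blade tri [nan nan nan]
120 {} [ 0.6474  0.7902 -0.6202  1.2446  0.4119  1.765  -1.6454]
120 {'du': 0.06} [ 0.7022  0.7135 -0.685   1.2642  0.4034  1.8352 -1.6465]
120 {'du': 0.12} [ 0.7584  0.645  -0.7525  1.2667  0.3935  1.9127 -1.6444]
125 {} [ 0.6086  0.8481 -0.5976  1.1714  0.4168  1.8607 -1.6433]
125 {'du': 0.06} [ 0.6597  0.7696 -0.6595  1.1981  0.4103  1.9266 -1.6481]
125 {'du': 0.12} [ 0.7118  0.6994 -0.724   1.2073  0.4023  2.0003 -1.6497]
130 {} [ 0.5719  0.9063 -0.575   1.0986  0.4207  1.9545 -1.6389]
130 {'du': 0.06} [ 0.6187  0.8245 -0.631   1.1335  0.4138  2.015  -1.6461]
130 {'du': 0.12} [ 0.3108  0.6548 -0.0647  1.1782  0.143   2.0007 -1.4168]h.py:18: RuntimeWarning: Mean of empty slice.
  def cen(m): y,x=np.nonzero(m); return np.array([x.mean()+0,y.mean()]),len(x)
  ret = ret.dtype.type(ret / rcount)
```

View pics/m5.png

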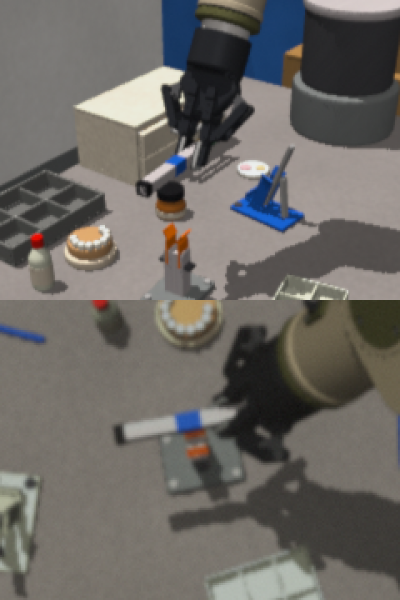

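Run:
```python
from chk import *
def T(a,b): (c1,d1),(c2,d2)=rays("top",a),rays("side",b); return tri([(c1,d1[0]),(c2,d2[0])])
t=cv2.imread("pics/top5.png");s=cv2.imread("pics/side5.png")
bt,_=cen(mask(t,(100,120,50),(125,255,255),(220,200,260,235)));bs,k=cen(mask(s,(100,120,50),(125,255,255),(255,170,285,205)))
B=T(bt,bs);C=T((206.5,222.5),(247,202.8)); print(bt,bs,k,B,C,C-B,np.linalg.norm(C-B),"pitch",np.degrees(np.arcsin((C-B)[2]/np.linalg.norm(C-B))))
```

```text
[238.9551 216.2697] [266.4487 187.5513] 78 [0.5503 0.0327 0.2123] [0.5462 0.1001 0.2085] [-0.0041  0.0673 -0.0039] 0.06755719448266288 pitch -3.26868896161194
```

Run:
```python
from chk import *
A=127
P=lambda **k: rest_pose(DF,DX,.11,A,1,**k)
p,q=P(dx=.03,du=.09)
for o in (v(0,.13,.03),): 
    arm.reach(p+o,q); print(arm.read_clock(),arm.read_eef_pos()-p-o,arm.read_qpos())
arm.servo_line(p,speed=.15)
arm.servo_line(P(dx=.006,du=.07)[0],speed=.1); print(arm.read_clock(),arm.read_ft_force(),arm.read_finger_gap())
for n in("side","top"): cv2.imwrite(f"pics/{n}6.png",read_camera(n))
s=cv2.imread("pics/side6.png")[110:240,240:410];t=cv2.imread("pics/top6.png")[150:260,280:420]
cv2.imwrite("pics/m6.png",np.vstack([cv2.resize(s,(392,300),interpolation=3), cv2.resize(t,(392,300),interpolation=3)]))
```

```text
22.0833 [-0.0001 -0.0001 -0.0004] [ 0.4998  0.7343 -0.6996  1.154   0.2893  2.0278 -1.8393]
23.5333 [ 0.712   0.329  -0.4292] 0.17435554569768516
```

View pics/m6.png

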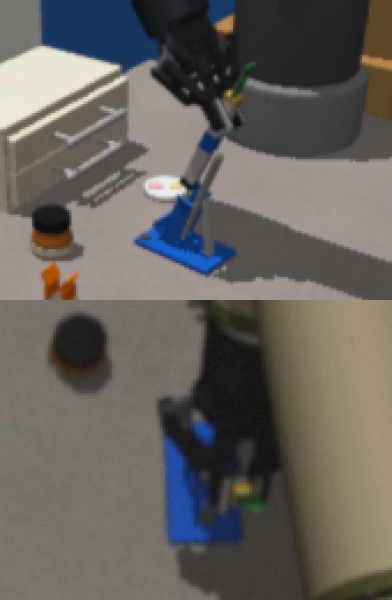

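Run:
```python
from chk import *
A=127
P=lambda **k: rest_pose(DF,DX,.11,A,1,**k)[0]
for dx,du in((.006,.045),(.006,.012),(.006,-.004)):
    h=arm.servo_line(P(dx=dx,du=du),speed=.05,force_limit=6); e=arm.read_eef_pos()-P(); 
    print(du,h,"X",e@DX,"Y",e@np.cross(Z,DX),"Z",e[2],arm.read_ft_force(),arm.read_wrist_torque())
    if h: break
print(arm.read_clock())
```

```text
0.045 False X 0.00937363936239232 Y -4.57249665233482e-05 Z 0.04221077192114232 [ 0.344  -0.4609 -2.6382] [-0.0525 -0.8724  0.006 ]
0.012 False X -0.001972604349869242 Y -3.208649811829646e-05 Z 0.011446116622577801 [-0.5345  0.0642 -1.302 ] [-0.0881 -0.8418 -0.0425]
-0.004 True X -0.004755905484486564 Y 0.00026226039693023987 Z 0.0011992325686798616 [-4.1938  0.8773  5.8977] [0.1381 1.167  0.0332]
25.3917
```

Run:
```python
from chk import *
d=np.cos(rad(20))*DX-np.sin(rad(20))*Z
P0=rest_pose(DF,DX,.11,127,1)[0]; p=arm.read_eef_pos()
h=arm.servo_line(p+d*.012+lean(DX)*.001,speed=.03,force_limit=6); e=arm.read_eef_pos()-P0
print(h,"X",e@DX,"Y",e@np.cross(Z,DX),"Z",e[2],arm.read_ft_force(),arm.read_wrist_torque(),arm.read_clock())
```

```text
True X -0.002784523718957169 Y 0.00020365305301978516 Z 0.0005130926091017202 [2.9498 0.4514 3.8349] [-0.0799 -0.5689  0.0233] 25.6417
```

Run:
```python
from chk import *
d=np.cos(rad(20))*DX-np.sin(rad(20))*Z
P0=rest_pose(DF,DX,.11,127,1)[0]
for i in range(3):
    p=arm.read_eef_pos(); h=arm.servo_line(p+d*.002,speed=.02,force_limit=8); e=arm.read_eef_pos()-P0
    print(h,"X",e@DX,"Z",e[2],arm.read_ft_force(),arm.read_wrist_torque())
    if arm.read_ft_force()[0]>7: break
print(arm.read_clock())
```

```text
False X -0.002698076832271016 Z 0.00044096954212492767 [11.2868 -1.4775  6.4339] [-0.2669 -1.4269  0.1241]
25.8917
```

Run:
```python
from chk import *
d=np.cos(rad(20))*DX-np.sin(rad(20))*Z
arm.servo_line(arm.read_eef_pos()-d*.0005,speed=.02); print(arm.read_ft_force())
arm.command_gripper(1.0); arm.sleep(.3)
q=arm.read_eef_rot(); t=Ro.from_quat(np.r_[q[1:],q[0]]).as_matrix()[:,2]
p=arm.read_eef_pos()
print(arm.servo_line(p-t*.08,speed=.08,force_limit=5)); 
arm.servo_line(p-t*.16,speed=.15)
arm.reach(v(.5,.15,.4),quat(-Z,v(.1,1,0)))
for n in("side","top"): cv2.imwrite(f"pics/{n}7.png",read_camera(n))
T=cv2.imread("pics/top7.png");S=cv2.imread("pics/side7.png")
g,k=cen(mask(T,(45,90,30),(80,255,255),(320,150,400,260)));gs,ks=cen(mask(S,(45,90,30),(80,255,255),(280,110,400,230)))
def tr(a,b): (c1,d1),(c2,d2)=rays("top",a),rays("side",b); return tri([(c1,d1[0]),(c2,d2[0])])
G=tr(g,gs); fr=lambda P:np.array([(P-DF)@DX,(P-DF)@np.cross(Z,DX),P[2]])
print(k,ks,gs,"blade mid in rest",fr(G),"expect",fr(DF+lean(DX)*.159),arm.read_clock(),arm.read_ft_force())
y,x=np.nonzero(mask(S,(45,90,30),(80,255,255),(280,110,400,230))); print(x.min(),x.max(),y.min(),y.max())
for n,px in (("blade end",DF+lean(DX)*.18),("hilt",DF+lean(DX)*.138)):
    m=camera_model("side"); print(n,cv2.projectPoints(px[None],np.array(m["rvec"],float),np.array(m["tvec"],float),np.array(m["camera_matrix"],float),None)[0].ravel())
```

```text
[-0.0525 -0.0059  5.024 ]
FalseTraceback (most recent call last):
  File "<stdin>", line 8, in <module>
host.Unreachable: the arm cannot follow that straight line within its joint ranges
```

```bash
cat > end.py <<'E'
from chk import *
for n in("side","top"): cv2.imwrite(f"pics/{n}7.png",read_camera(n))
T=cv2.imread("pics/top7.png");S=cv2.imread("pics/side7.png")
g,k=cen(mask(T,(45,90,30),(80,255,255),(320,150,400,260)));gs,ks=cen(mask(S,(45,90,30),(80,255,255),(280,110,400,230)))
b,kb=cen(mask(S,(100,120,50),(125,255,255),(318,180,345,200)))
(c1,d1),(c2,d2)=rays("top",g),rays("side",gs)
G=tri([(c1,d1[0]),(c2,d2[0])]); fr=lambda P:np.array([(P-DF)@DX,(P-DF)@np.cross(Z,DX),P[2]])
print(k,ks,"blade mid in rest",fr(G),"expect",fr(DF+lean(DX)*.159),arm.read_clock(),arm.read_ft_force())
E
python3 - <<'E'
from chk import *
q=arm.read_eef_rot(); t=Ro.from_quat(np.r_[q[1:],q[0]]).as_matrix()[:,2]; p=arm.read_eef_pos()
print(p)
for o in(-t*.05,-t*.03,v(.05,0,.0),v(.04,0,-.02),-DX*.03):
    try: arm.servo_line(p+o,speed=.15); print(o); break
    except arm.Unreachable: pass
p=arm.read_eef_pos()
q2=quat(un(t+v(0,0,-.6)),np.cross(Z,DX))
arm.reach(p+v(.02,0,.08),q2); arm.reach(v(.5,.15,.4),quat(-Z,v(.1,1,0))); print(arm.read_clock())
import end
E
```

```text
[ 0.5795 -0.2309  0.1747]
[ 0.04  0.   -0.02]
31.55
22 24 blade mid in rest [ 0.0565 -0.0018  0.1769] expect [0.0544 0.     0.1714] 31.65 [-0.7396  0.0242 -0.3751]
```

Run:
```python
from chk import *
S=cv2.imread("pics/side7.png");T=cv2.imread("pics/top7.png")
pr=lambda n,P:(lambda m:cv2.projectPoints(P[None],np.array(m["rvec"],float),np.array(m["tvec"],float),np.array(m["camera_matrix"],float),None)[0].ravel())(camera_model(n))
for nm,s in(("band",.072),("blade",.159),("butt",0)): print(nm,pr("side",DF+lean(DX)*s),pr("top",DF+lean(DX)*s))
for n,I,r in(("side",S,(300,140,360,225)),("top",T,(320,180,380,250))):
    print(n,"green",cen(mask(I,(45,90,30),(80,255,255),r)))
    m=mask(I,(105,120,30),(130,255,255),r); k,l,st,c=cv2.connectedComponentsWithStats(m); print([(c[i].round(1).tolist(),st[i].tolist()) for i in range(1,k) if st[i][4]>6])
# handle axis: bright low-saturation pixels in side view
h=mask(S,(0,0,100),(180,70,255),(300,150,360,225)); 
x,y=map(int,pr("side",DF+lean(DX)*.105))
for r in range(160,212,4): print(r,"".join("G" if 45<=a[0]<=80 and a[1]>90 else "B" if a[1]>130 and 100<a[0]<130 else "#" if a[2]>140 else "+" if a[2]<45 else "." for a in cv2.cvtColor(S,cv2.COLOR_BGR2HSV)[r,305:350]))
```

```text
band [325.082  190.7861] [357.3572 213.8486]
blade [336.4055 166.1505] [363.7301 219.8004]
butt [316.5846 209.273 ] [352.751  209.5468]
side green (array([336.875, 164.625]), 24)
[([319.1, 211.9], [300, 188, 42, 37, 564])]
top green (array([363.3182, 220.2273]), 22)
[([350.1, 217.7], [339, 195, 27, 44, 802])]
160 #############################.....GG.........
164 #############################..GGG...........
168 ############################..G..............
172 ##########################.G...#####.........
176 ######################..........#############
180 ####################...........##############
184 ##################............###############
188 ###############.BB..........#################
192 ##############.BBBBBB.....###################
196 #..######...BBBB...........##################
200 #########.BBBBBBBB..........#################
204 #####BB.BBBBBBBB......#.....#################
208 ##BBBBBBBBBBBBB.....###.....#################
```

```bash
python3 -c "
from bench import arm, read_camera, camera_model
print(arm.finish_job())"
```

```text
the job is handed in; nothing more can be done
None
```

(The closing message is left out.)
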